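# Knock a stuck mortar prism out of its mould

### The job

The mortar test prism is stuck in the steel mould on the sloping stand. Take the push bar, put its rod through the hole in the mould's back plate and push the prism from behind, down the slope, until it is completely out of the mould and lies in the stand's tray; then take the bar out and lay it down on the bench clear of the stand. Leave the other things round it, such as the weight, the tape and the tin, where they are.

Things in the scene. Friction and masses are not known exactly. Their poses are not given: they have to be found in the camera images.
- stand: fixed demoulding stand: grey base 200 x 90 x 12 mm under a steel channel sloping 35 degrees from level. Origin: centre of the underside; x level, from the slope's low end to its high end; z up. The channel's centre line lies at y = 0 and rises along (0.819, 0, 0.574). From low to high: end stop, open tray 80 mm long, closed mould 65 mm long (59 mm square outside), back plate 8 mm thick
- hole (a point): centre of the round access hole, 32 mm wide, at the outer (high) face of the back plate; on the channel's centre line, 60 mm along x and 130 mm above the stand's origin. The prism's rear face is 11 mm inside this point
- mouth (a point): point on the channel's centre line at the low end of the mould, where the tray begins, 73 mm down the slope from the hole's outer face. An 18 mm high spring housing stands on the mould's top; a sprung rubber pad beneath it grips the prism: pushing takes about 10 to 20 N until the prism has left the pad, after that friction may still hold it on the slope
- tray_end (a point): point on the channel's centre line at the inner face of the tray's end stop, 80 mm down the slope from the mouth
- prism: grey mortar prism, 44 x 44 x 60 mm, 0.18 to 0.36 kg. Origin at its middle, x along its 60 mm length, up the slope. At the start it sits wholly inside the mould, its low face 2 mm up from the mouth. When it rests against the end stop its middle is 30 mm up the slope from tray_end.
- push_bar: loose push bar, 195 mm long, 0.22 kg, lying flat on the bench: a black square handle 30 x 30 x 80 mm and a steel rod 14 mm thick that stands out 115 mm from its end. Origin in the middle of the handle (15 mm above the bench when lying), x along the bar to the rod's tip, z up. It balances about 14 mm in front of the origin.
- push_bar_tip (a point): centre of the rod's free end, 155 mm from the handle's middle
- weight: loose bystander: brass weight with a knob, beside the stand, 36 mm wide, 40 mm high, upright; origin in the centre of its underside
- tape: loose bystander: black roll of tape, 59 mm wide, 19 mm high, lying flat; origin in the centre of its underside
- tin: loose bystander: the round white lidded tin nearest the push bar (two like it stand farther back), 64 mm wide, 34 mm high; origin in the centre of its underside

How it is judged:
On the way, in this order (a step that is already met when the one before it is completed fails the run):
1. the rod's tip is in the access hole and presses on the back of the prism, which is still in the mould (x of push_bar_tip in the frame of stand below 0.062 m and distance between push_bar_tip and prism below 0.042 m and x of prism in the frame of stand above 0 m and contact force between push_bar and prism above 1 N), for 0.05 s.
2. the prism has been pushed completely out of the mould into the tray (x of prism in the frame of stand below -0.024 m and distance between prism and tray_end below 0.053 m), for 0.1 s.
At the end, for the whole second after the job is handed in: The prism lies in the tray, wholly out of the mould (its middle at most 50 mm up the slope from the end stop), at rest; the push bar lies flat on the bench at rest, not touching the stand (all of step 2 and angle between the z axis of prism and the z axis of stand, either way round below 0.8 rad and linear speed of each of prism, push_bar below 0.02 m/s and height (world z) of push_bar between 0.005 and 0.025 m and height (world z) of push_bar_tip between 0 and 0.035 m and contact force between push_bar and stand below 0.1 N).
It fails at once if the weight, the tape or the tin is moved more than 40 mm (distance of any of weight, tape, tin from where it was at the start of the episode above 0.04 m).
It also fails if it takes over 51 s, if anything falls off the work surface, if the arm or the gripper's body presses on something with over 40 N, if the wrist force passes 120 N, or if a joint passes its speed limit or range.

### The arm

A 6-joint arm with a two-finger parallel gripper is mounted at the origin on a cart in front of the work surface, level with it; the furniture and walls round the work are solid. World frame = base frame: x ahead of the robot, y to its left, z up, the work surface at z = 0. Lengths are in m, angles in rad, forces in N, time in s.
With the tool pointing down it reaches from about 0.25 to 0.775 m from the base axis. Payload 4 kg.
Tool frame: the origin (TCP) lies at the centre of the arm's flange, where the gripper is bolted on; the fingertips stand 199 mm ahead of it and the grasp point (between the pads) lies 180 mm ahead of it; z points along the fingers, y is the line along which they close (so a half turn about z gives the same grasp; the last joint's range is limited). The gripper opens to 94 mm and grips with 3 to 60 N. Pads are 16 mm wide; open, the fingers measure 119 mm over their backs; the gripper's body (75 mm by 177 mm) begins 78 mm behind the grasp point.
Start: joints at [-1.355, 0.087, 1.371, -0, 1.684, -0.103], TCP at [0.172, -0.522, 0.405] pointing down, gripper open.
Joint ranges: [-3.1, 3.1], [-0.76, 2.03], [0.27, 2.55], [-1.08, 4.22], [0.17, 2.65], [-2.57, 2.57]. Speed limits (rad/s): [2.79, 2.79, 3.14, 3.14, 3.14, 3.14].

### API

Orientations are given as [roll, pitch, yaw] about the fixed x, y, z axes, in that order (R = Rz(yaw) Ry(pitch) Rx(roll)).
In Python, from bench import robot, eyes, models gives the robot as it stands.
- The arm moves only by the tool step_arm, never from a script. Its argument "commands" is a list that holds one entry, the list of rows, each a list of 7 numbers: the shift along the tool's x, y, z in mm, then the turn, a rotation vector about the tool's x, y, z in rad, then the finger opening in mm, from 0 to 94. In form: [[[tx, ty, tz, wx, wy, wz, gripper], ...]]. A call has 1 to 20 rows; each row shifts and turns the commanded pose from where the row before left it, along the tool's axes as they then stand; what a row does not reach is not made up. A row lasts 1/8 s, in which the tool goes at most 62.5 mm and 10.7 degrees, less where a joint would pass 70% of its speed; a pose out of reach is approached as far as the arm can. A call is refused whole if a number of a shift passes 62.5 or a number of a turn 0.188, either way. A call with a gripper value outside its range is refused whole. The fingers move at their own pace and stop on an object; the grip force is fixed at half the most. Time passes only in rows, so rows that do not move let the fingers close. It gives the time, the measured TCP pose, the force, the opening and the grip force at its end, in the units of the state.
- robot.get_obs(): the state, without advancing time (a new reading comes with each control period).
- eyes.snapshot(name): name is "scene" or "top" or "wrist"; returns a dict with "color" (400x640x3 uint8, red, green, blue), "camera_matrix" (3x3 intrinsics, pixels), "D" ([k1, k2, p1, p2, k3] as OpenCV has them; the pictures are not rectified), "eye" and "rotation" of the camera in the world; the wrist camera has in their place "tool_from_camera" (4x4, takes a point from camera to tool coordinates, whose origin is the TCP and whose axes are the flange's). Camera axes: x right, y up, looking along -z (the intrinsics and any distortion apply to the point x, -y, -z); pixel columns grow to the right and rows downward; lengths in m; the calibration is good to about 2 mm. A picture is of the moment at which its call begins: read the wrist's pose just before it. There is no depth.
- robot.close_job(): hands the job in; it is judged then, once.
Trained networks look in a picture, given as the dict that the camera call returned (one of the last four; its "shot" number tells which), for a name from the list of things; names that differ only in an ending like _2 or _b are one class to them, and where a whole thing is asked for, a point or a joint stands for the part that bears it (a point fixed in the world has none). Each returns a list of dicts, best first, with "confidence" (0 to 1); they miss things now and then, are a little off and sometimes report something else, mostly with a low value. They report only what shows in the picture. A call takes as long as a camera call.
- models.masks_of(picture, query): "mask" (400x640 bool, what is visible of it) and "xy" ([column, row] in pixels, amid what is visible of it).
- models.tip_of(picture, query): "xy" ([column, row] in pixels: a listed point, or the origin of a listed thing).
The state is a dict: "time": time; "joint_positions": joint angles; "qvel": joint speeds; "joint_torque": joint torques, N m; "tool_pos": TCP position; "ee_rot": TCP orientation; "wrist_force": force on the tool from outside, world axes, zero at the start; "wrist_torque": the same for the moment, N m; "width": finger opening in m; "finger_force": force on a finger pad.
Only numpy, scipy, OpenCV 4.12 (cv2) and the standard library are available. Lean on these libraries where they do the work, as an engineer would, in place of code of your own. Each camera call takes 0.05 s, during which the arm holds its last target. There are 200 camera calls.

## Working session

There is one attempt and no reset: what is moved stays moved. The work goes in short steps, Python scripts to look and compute and a tool call to move; the robot and the scene stay as the last step left them, time stands still between calls to the robot, and variables do not carry over. Pictures are saved under pics/ and viewed, at most 10 in all, crops included, and the job is handed in when it is done.

Besides the shell and the picture viewer there is one more tool, called after "Request:" by a JSON object that holds its "op" and its "data". step_arm: Moves the arm, as the interface text tells. Its arguments: {"type":"object","properties":{"commands":{"type":"array"}},"required":["commands"]}

```bash
mkdir -p pics
cat > h.py <<'E'
import numpy as np, cv2
from scipy.spatial.transform import Rotation as R
from bench import robot, eyes, models
def cam(p, obs=None):
    if "eye" in p: 
        r=np.array(p["rotation"]); 
        if r.shape!=(3,3): r=R.from_euler('xyz',r).as_matrix()
        return np.array(p["eye"]), r
    T=np.eye(4); T[:3,:3]=R.from_euler('xyz',obs["ee_rot"]).as_matrix(); T[:3,3]=obs["tool_pos"]
    M=T@np.array(p["tool_from_camera"]); return M[:3,3],M[:3,:3]
def ray(p,xy,obs=None):
    e,r=cam(p,obs)
    u=cv2.undistortPoints(np.array([[xy]],float),np.array(p["camera_matrix"]),np.array(p["D"]))[0,0]
    d=r@np.array([u[0],-u[1],-1]); return e,d/np.linalg.norm(d)
def onz(p,xy,z,obs=None):
    e,d=ray(p,xy,obs); return e+d*(z-e[2])/d[2]
def tri(rs):
    A=0;b=0
    for e,d in rs:
        P=np.eye(3)-np.outer(d,d); A=A+P; b=b+P@e
    return np.linalg.solve(A,b)
def save(p,n): cv2.imwrite(n,p["color"][:,:,::-1])
def proj(p,X,obs=None):
    e,r=cam(p,obs); c=(np.atleast_2d(X)-e)@r; c=c*[1,-1,-1]
    return cv2.projectPoints(c,np.zeros(3),np.zeros(3),np.array(p["camera_matrix"]),np.array(p["D"]))[0][:,0]
E
python3 - <<'E'
from h import *
P={n:eyes.snapshot(n) for n in("scene","top")}
for n,p in P.items():
    save(p,f"pics/{n}0.png"); print(n,p["eye"],np.round(p["rotation"],3).tolist(),p["camera_matrix"])
for q in["stand","hole","mouth","tray_end","prism","push_bar","push_bar_tip","weight","tape","tin"]:
    rs=[]
    for n,p in P.items():
        t=models.tip_of(p,q)
        if t:
            for k in t[:2]: print(q,n,np.round(k["xy"],1),round(k["confidence"],2),np.round(onz(p,k["xy"],0.015),3))
            rs.append(ray(p,t[0]["xy"]))
    if len(rs)==2: print("   tri",np.round(tri(rs),4))
E
```

```text
scene [ 0.11592476 -0.96941772  0.80523787] [0.84, 0.009, -0.628] [[452.96253455   0.         320.59429265]
 [  0.         452.96253455 199.04776836]
 [  0.           0.           1.        ]]
top [ 0.39893108 -0.33209782  0.95526218] [0.196, 0.008, -1.57] [[423.72992222   0.         318.93153341]
 [  0.         423.72992222 196.51083865]
 [  0.           0.           1.        ]]
stand scene [249.8 252.1] 0.94 [ 0.388 -0.303  0.015]
stand top [306.  281.7] 0.74 [ 0.395 -0.296  0.015]
stand top [313.9 312.9] 0.58 [ 0.328 -0.313  0.015]
   tri [ 0.3936 -0.2949  0.0043]
hole scene [261.5 197.6] 0.72 [ 0.507 -0.155  0.015]
hole top [294.8 252. ] 0.9 [ 0.46  -0.271  0.015]
   tri [ 0.4503 -0.2776  0.1333]
mouth scene [247.3 222.9] 0.7 [ 0.43  -0.215  0.015]
mouth top [303.9 282.4] 0.62 [ 0.394 -0.291  0.015]
mouth top [277.  128.3] 0.28 [ 0.749 -0.226  0.015]
   tri [ 0.3955 -0.2957  0.0997]
tray_end scene [230.7 260.3] 0.58 [ 0.341 -0.299  0.015]
tray_end top [314.1 310.2] 0.67 [ 0.334 -0.314  0.015]
   tri [ 0.3357 -0.3143  0.0332]
prism scene [353.7 177.1] 0.6 [ 0.755 -0.233  0.015]
prism top [340.6 144.4] 0.64 [ 0.708 -0.374  0.015]
   tri [ 0.6533 -0.3639  0.1538]
push_bar scene [326.  204.1] 0.6 [ 0.628 -0.276  0.015]
push_bar top [298.6 177.2] 0.64 [ 0.63  -0.278  0.015]
   tri [ 0.6286 -0.2771  0.0157]
push_bar_tip scene [377.4 234.2] 0.55 [ 0.663 -0.436  0.015]
push_bar_tip top [364.5 163.3] 0.91 [ 0.663 -0.429  0.015]
   tri [ 0.6663 -0.4304  0.0079]
weight scene [308.4 263.8] 0.54 [ 0.477 -0.412  0.015]
weight top [349.8 242.4] 0.8 [ 0.481 -0.393  0.015]
weight top [277.8 124.1] 0.49 [ 0.759 -0.227  0.015]
   tri [ 0.4856 -0.3953 -0.0082]
tape scene [378.4 217.9] 0.55 [ 0.702 -0.395  0.015]
tape top [365.6 166.2] 0.62 [ 0.656 -0.431  0.015]
tape top [306.  279.1] 0.44 [ 0.401 -0.296  0.015]
   tri [ 0.6511 -0.431   0.0687]
tin scene [351.2 176.2] 0.8 [ 0.751 -0.226  0.015]
```

View pics/scene0.png

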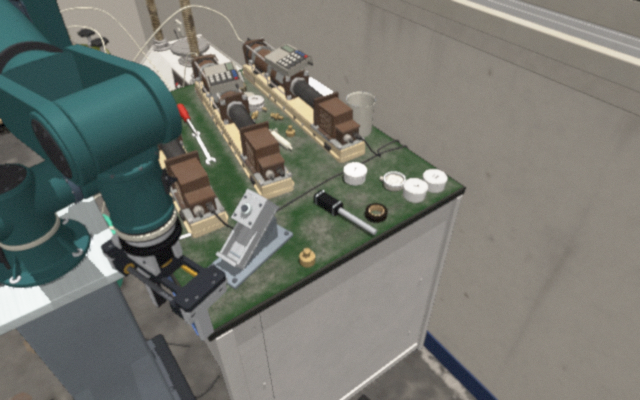

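View pics/top0.png

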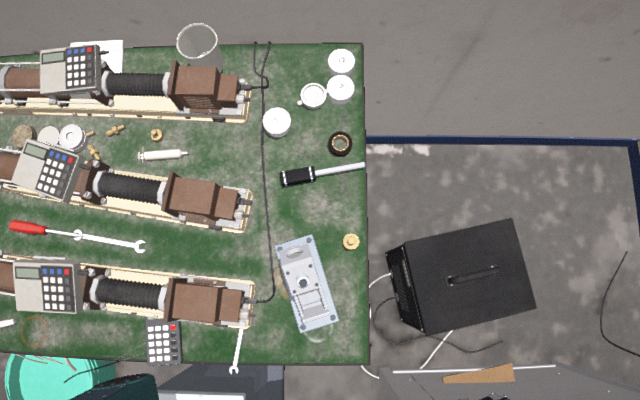

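The scene view shows the stand at (250,245), with its low end towards the robot, and the bar at (345,212). In the top view the handle is at (298,177), the tip at (364,165), the tape at (340,144), the tin at (277,123) and the weight at (351,242). Next I'll plan the move to hover over the handle.

```bash
cat >> h.py <<'E'
def pose(o): return np.array(o["tool_pos"]),R.from_euler('xyz',o["ee_rot"])
def plan(start,goal,n):
    # straight-line rows in tool axes, constant rate
    p,r=start;pg,rg=goal;rv=(r.inv()*rg).as_rotvec();w=rv/n
    out=[]
    for i in range(n):
        ri=r*R.from_rotvec(w*i); out.append(np.r_[ri.inv().apply((pg-p)/n)*1000,w])
    return np.array(out)
def tool(xaxis,zaxis):
    z=np.array(zaxis,float);z/=np.linalg.norm(z);x=np.array(xaxis,float);x-=z*(x@z);x/=np.linalg.norm(x)
    return R.from_matrix(np.c_[x,np.cross(z,x),z])
E
python3 - <<'E'
from h import *
o=robot.get_obs();print({k:np.round(v,3).tolist() for k,v in o.items()})
p,r=pose(o);print(r.as_matrix().round(3))
b=np.array([.035,-.152,0])
for s in(1,-1):
    g=tool(s*b,[0,0,-1]);n=12
    print(s,(r.inv()*g).as_rotvec());print(plan((p,r),(np.array([.629,-.277,.34]),g),n).round(3).tolist())
E
```

```text
{'time': 1.1, 'joint_positions': [-1.355, 0.087, 1.371, -0.0, 1.684, -0.103], 'qvel': [-0.0, -0.001, -0.0, 0.0, 0.001, 0.0], 'joint_torque': [-0.0, -34.005, -30.26, 0.072, 0.024, 0.0], 'tool_pos': [0.172, -0.522, 0.405], 'ee_rot': [3.141, 0.0, 0.319], 'wrist_force': [0.016, 0.675, 0.724], 'wrist_torque': [0.022, 0.049, 0.002], 'finger_force': 0.0, 'width': 0.094}
[[ 0.95   0.313  0.   ]
 [ 0.313 -0.95  -0.   ]
 [-0.     0.    -1.   ]]
1 [ 9.50122450e-05 -8.19474729e-05  1.66324329e+00]
[[42.541, -7.486, 5.392, 0.0, -0.0, 0.139], [41.099, -13.292, 5.391, 0.0, -0.0, 0.139], [38.868, -18.843, 5.391, 0.0, -0.0, 0.139], [35.892, -24.032, 5.391, 0.0, -0.0, 0.139], [32.228, -28.761, 5.391, 0.0, -0.0, 0.139], [27.945, -32.937, 5.391, 0.0, -0.0, 0.139], [23.127, -36.482, 5.391, 0.0, -0.0, 0.139], [17.865, -39.328, 5.391, 0.0, -0.0, 0.139], [12.26, -41.419, 5.392, 0.0, -0.0, 0.139], [6.42, -42.715, 5.392, 0.0, -0.0, 0.139], [0.457, -43.192, 5.392, 0.0, -0.0, 0.139], [-5.515, -42.841, 5.393, 0.0, -0.0, 0.139]]
-1 [ 7.99030543e-05  9.26418877e-05 -1.47834936e+00]
[[42.541, -7.486, 5.392, 0.0, 0.0, -0.123], [43.139, -2.202, 5.392, 0.0, 0.0, -0.123], [43.082, 3.116, 5.392, 0.0, 0.0, -0.123], [42.373, 8.386, 5.393, 0.0, 0.0, -0.123], [41.021, 13.53, 5.393, 0.0, 0.0, -0.123], [39.048, 18.468, 5.393, 0.0, 0.0, -0.123], [36.482, 23.127, 5.393, 0.0, 0.0, -0.123], [33.364, 27.434, 5.393, 0.0, 0.0, -0.123], [29.74, 31.326, 5.393, 0.0, 0.0, -0.123], [25.665, 34.744, 5.393, 0.0, 0.0, -0.123], [21.201, 37.634, 5.393, 0.0, 0.0, -0.123], [16.415, 39.954, 5.393, 0.0, 0.0, -0.123]]
```

Request:
{"op": "step_arm", "data": {"commands": [[[42.5,-7.5,0,0,0,-0.123,94],[43,-2,0,0,0,-0.123,94],[43,3,0,0,0,-0.123,94],[42.5,8.5,0,0,0,-0.123,94],[41,13.5,0,0,0,-0.123,94],[39,18.5,0,0,0,-0.123,94],[36.5,23,0,0,0,-0.123,94],[33.5,27.5,0,0,0,-0.123,94],[29.5,31.5,0,0,0,-0.123,94],[25.5,34.5,0,0,0,-0.123,94],[21,37.5,20,0,0,-0.123,94],[16.5,40,20,0,0,-0.123,94],[0,0,25,0,0,0,94],[0,0,0,0,0,0,94]]]}}

```text
time: 2.85
tool_pos: [0.629, -0.2774, 0.3361]
ee_rot: [-3.137, -0.004, 1.796]
wrist_force: [-0.3, -0.1, 0.2]
width: 0.0941
finger_force: 0.0
```

Run:
```python
from h import *
o=robot.get_obs();print(np.round(o["tool_pos"],4),np.round(o["ee_rot"],3),np.round(o["joint_positions"],2))
w=eyes.snapshot("wrist");t=eyes.snapshot("top");save(w,"pics/w1.png")
for q,z in[("push_bar",.015),("push_bar_tip",.015)]:
    for n,p in(("w",w),("t",t)):
        for k in models.tip_of(p,q)[:1]: print(q,n,np.round(k["xy"],1),round(k["confidence"],2),np.round(onz(p,k["xy"],z,o),4))
```

```text
[ 0.629  -0.2774  0.3361] [-3.137 -0.004  1.796] [-0.5   0.42  1.1  -0.    1.63 -0.72]
push_bar w [319.9 193.4] 0.68 [ 0.6347 -0.2772  0.015 ]
push_bar t [361.1 168.4] 0.45 [ 0.6508 -0.4209  0.015 ]
push_bar_tip w [314.9 327. ] 0.74 [ 0.6651 -0.4327  0.015 ]
push_bar_tip t [362.2 165. ] 0.69 [ 0.6589 -0.4236  0.015 ]
```

View pics/w1.png

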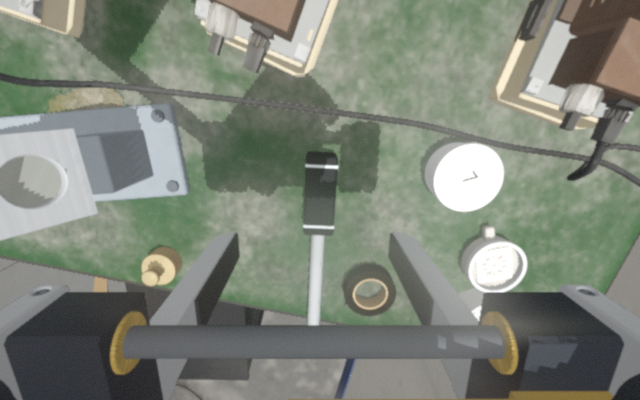

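The wrist view shows the handle at (320,193), the rod running to the tip at about (314,327), the tin at (464,176), and the hole at about (30,180). I'm descending and gripping.

Request:
{"op": "step_arm", "data": {"commands": [[[0,5,25,0,0,0.03,94],[0,0,25,0,0,0,94],[0,0,25,0,0,0,94],[0,0,25,0,0,0,94],[0,0,22,0,0,0,94],[0,0,10,0,0,0,94],[0,0,0,0,0,0,94],[0,0,0,0,0,0,20],[0,0,0,0,0,0,20],[0,0,0,0,0,0,20],[0,0,0,0,0,0,20],[0,0,0,0,0,0,20],[0,0,0,0,0,0,20]]]}}

```text
time: 4.78
tool_pos: [0.6338, -0.2769, 0.2076]
ee_rot: [-3.142, 0.0, 1.765]
wrist_force: [-0.5, -1.2, -0.2]
width: 0.0376
finger_force: 0.0
```

Run:
```python
from h import *
o=robot.get_obs();print(np.round(o["tool_pos"],4),np.round(o["ee_rot"],3),o["width"],o["finger_force"])
t=eyes.snapshot("top");s=eyes.snapshot("scene")
for q in["hole","tray_end","mouth"]:
    rs=[]
    for p in(t,s):
        k=models.tip_of(p,q)[:1]
        for k in k: rs.append(ray(p,k["xy"]));print(q,np.round(k["xy"],1),round(k["confidence"],2))
    if len(rs)==2: print(tri(rs).round(4))
```

```text
[ 0.6338 -0.2769  0.2076] [-3.142  0.     1.765] 0.03764212689120391 0.0
hole [293.6 258.1] 0.62
hole [260.5 199. ] 0.95
[ 0.4427 -0.2772  0.1319]
tray_end [312.1 312.6] 0.92
tray_end [228.3 257.8] 0.93
[ 0.3319 -0.3106  0.0406]
mouth [302.3 281.6] 0.63
mouth [249.3 223.7] 0.94
[ 0.3989 -0.293   0.0927]
```

Request:
{"op": "step_arm", "data": {"commands": [[[0,0,4,0,0,0,20],[0,0,0,0,0,0,20],[0,0,0,0,0,0,20],[0,0,0,0,0,0,20],[0,0,0,0,0,0,20],[0,0,-20,0,0,0,20],[0,0,-40,0,0,0,20],[0,0,-50,0,0,0,20],[0,0,-50,0,0,0,20],[0,0,-25,0,0,0,20],[0,0,0,0,0,0,20]]]}}

```text
time: 6.55
tool_pos: [0.634, -0.277, 0.3924]
ee_rot: [3.136, 0.004, 1.765]
wrist_force: [-0.4, 0.1, -2.6]
width: 0.0295
finger_force: 30.0
```

Run:
```python
from h import *
o=robot.get_obs();print(np.round(o["tool_pos"],4),np.round(o["ee_rot"],3),o["width"],o["finger_force"],np.round(o["wrist_force"],1))
w=eyes.snapshot("wrist");save(w,"pics/w2.png")
for q in["push_bar","push_bar_tip","hole"]:
    for k in models.tip_of(w,q)[:1]: print(q,np.round(k["xy"],1),round(k["confidence"],2),onz(w,k["xy"],.13 if q=="hole" else o["tool_pos"][2]-.186,o).round(4))
```

```text
[ 0.634  -0.277   0.3924] [3.136 0.004 1.765] 0.029459794893047654 29.953185617923737 [-0.4  0.1 -2.6]
push_bar [313.6 246.2] 0.58 [ 0.6352 -0.2737  0.2064]
hole [ 66.  168.6] 0.57 [ 0.44   -0.2807  0.13  ]
```

View pics/w2.png

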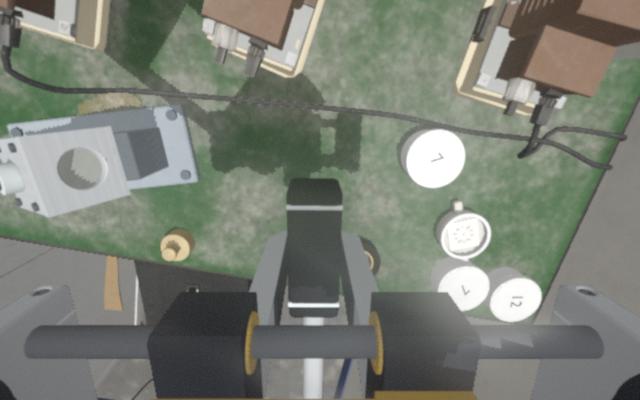

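In the wrist view the bar is held straight between the fingers. The hole rim spans columns 57–108 and rows 148–190, so its centre is about (82,169). The high-end corners of the base are at about (187,107) and (197,182).

Run:
```python
from h import *
o=robot.get_obs();w=eyes.snapshot("wrist")
img=w["color"][80:240,0:220];cv2.imwrite("pics/w2c.png",cv2.resize(img[:,:,::-1],None,fx=3.5,fy=3.5,interpolation=cv2.INTER_CUBIC))
print("hole",onz(w,(82,169),.13,o).round(4))
for c in((187,107),(197,182)): print(onz(w,c,.012,o).round(4))
```

```text
hole [ 0.4526 -0.2755  0.13  ]
[ 0.4827 -0.2234  0.012 ]
[ 0.5007 -0.3052  0.012 ]
```

View pics/w2c.png

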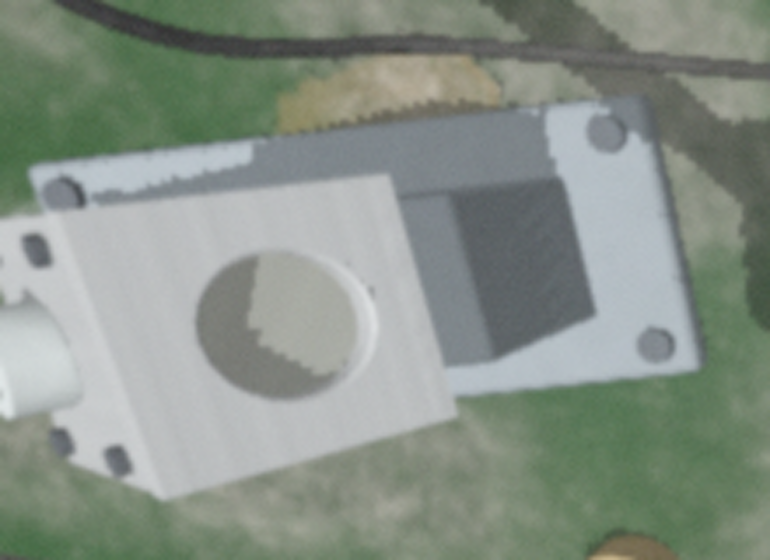

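```bash
cat > fit.py <<'E'
from h import *
from scipy.optimize import least_squares
o=robot.get_obs();w=eyes.snapshot("wrist")
q=np.array([[286,325],[650,98],[703,370],[390,175],[457,415],[165,498],[60,212]])/3.5+[0,80]
S=np.array([[.06,0,.13],[.1,.045,.012],[.1,-.045,.012],[.0769,.0295,.1058],[.0769,-.0295,.1058],[.0431,-.0295,.1542],[.0431,.0295,.1542]])
def W(v): return R.from_euler('z',v[2]).apply(S)+[v[0],v[1],0]
f=lambda v:(proj(w,W(v),o)-q).ravel()
s=least_squares(f,[.3935,-.294,.302],loss='soft_l1');print(s.x.round(4),s.fun.reshape(-1,2).round(1).tolist())
E
python3 fit.py
```

```text
[ 0.3948 -0.2963  0.2928] [[-0.1, 0.4], [-3.5, -1.1], [-1.8, 1.1], [0.4, -0.2], [0.3, 0.3], [0.3, 0.0], [0.4, -0.5]]
```

```bash
cat > goal.py <<'E'
from h import *
S=np.array([.3948,-.2963,0]);Y=.2928;Q=R.from_euler('z',Y)
up=Q.apply([.8192,0,.5736]);zt=Q.apply([.5736,0,-.8192]);hole=S+Q.apply([.06,0,.13])
G=tool(up,zt)
B=np.array([0,0,.1905])   # bar origin in tool
def goal(d): return hole+(.155+d)*up-G.apply(B),G   # tip d outside the hole
E
python3 - <<'E'
from goal import *
st=pose(robot.get_obs());g=goal(.06);n=16
rows=plan(st,g,n);print(rows.round([1]*1+[0]) if 0 else [[*np.round(r[:3],1),*np.round(r[3:],3)] for r in rows.tolist()])
p,r=st
for x in rows:
    p=p+r.apply(x[:3]/1000);r=r*R.from_rotvec(x[3:])
    print(np.round(p,3),"tip",(p+r.apply(B-[.155,0,0])).round(3))
E
```

```text
[[np.float64(2.5), np.float64(-7.0), np.float64(-1.4), np.float64(-0.028), np.float64(0.031), np.float64(0.089)], [np.float64(1.9), np.float64(-7.2), np.float64(-1.6), np.float64(-0.028), np.float64(0.031), np.float64(0.089)], [np.float64(1.3), np.float64(-7.2), np.float64(-1.7), np.float64(-0.028), np.float64(0.031), np.float64(0.089)], [np.float64(0.7), np.float64(-7.3), np.float64(-1.9), np.float64(-0.028), np.float64(0.031), np.float64(0.089)], [np.float64(0.1), np.float64(-7.3), np.float64(-2.1), np.float64(-0.028), np.float64(0.031), np.float64(0.089)], [np.float64(-0.4), np.float64(-7.2), np.float64(-2.3), np.float64(-0.028), np.float64(0.031), np.float64(0.089)], [np.float64(-1.0), np.float64(-7.1), np.float64(-2.5), np.float64(-0.028), np.float64(0.031), np.float64(0.089)], [np.float64(-1.5), np.float64(-6.9), np.float64(-2.8), np.float64(-0.028), np.float64(0.031), np.float64(0.089)], [np.float64(-2.0), np.float64(-6.6), np.float64(-3.0), np.float64(-0.028), np.float64(0.031), np.float64(0.089)], [np.float64(-2.5), np.float64(-6.3), np.float64(-3.3), np.float64(-0.028), np.
[... 819 characters left out ...]

[ 0.612 -0.274  0.39 ] tip [ 0.615 -0.409  0.185]
[ 0.604 -0.273  0.392] tip [ 0.601 -0.4    0.182]
[ 0.597 -0.272  0.393] tip [ 0.587 -0.391  0.179]
[ 0.59  -0.27   0.395] tip [ 0.574 -0.381  0.176]
[ 0.582 -0.269  0.396] tip [ 0.562 -0.37   0.173]
[ 0.575 -0.268  0.398] tip [ 0.551 -0.359  0.171]
[ 0.568 -0.267  0.399] tip [ 0.541 -0.348  0.169]
[ 0.56  -0.266  0.401] tip [ 0.532 -0.336  0.167]
[ 0.553 -0.265  0.402] tip [ 0.524 -0.324  0.165]
[ 0.546 -0.264  0.404] tip [ 0.517 -0.312  0.164]
[ 0.538 -0.263  0.405] tip [ 0.511 -0.3    0.164]
[ 0.531 -0.262  0.406] tip [ 0.506 -0.288  0.164]
[ 0.524 -0.261  0.408] tip [ 0.502 -0.276  0.164]
[ 0.516 -0.26   0.409] tip [ 0.499 -0.265  0.164]
```

Request:
{"op": "step_arm", "data": {"commands": [[[2.5,-7,-1.4,-0.028,0.031,0.089,20],[1.9,-7.2,-1.6,-0.028,0.031,0.089,20],[1.3,-7.2,-1.7,-0.028,0.031,0.089,20],[0.7,-7.3,-1.9,-0.028,0.031,0.089,20],[0.1,-7.3,-2.1,-0.028,0.031,0.089,20],[-0.4,-7.2,-2.3,-0.028,0.031,0.089,20],[-1,-7.1,-2.5,-0.028,0.031,0.089,20],[-1.5,-6.9,-2.8,-0.028,0.031,0.089,20],[-2,-6.6,-3,-0.028,0.031,0.089,20],[-2.5,-6.3,-3.3,-0.028,0.031,0.089,20],[-3,-6,-3.5,-0.028,0.031,0.089,20],[-3.4,-5.6,-3.8,-0.028,0.031,0.089,20],[-3.7,-5.2,-4,-0.028,0.031,0.089,20],[-4,-4.7,-4.3,-0.028,0.031,0.089,20],[-4.3,-4.2,-4.6,-0.028,0.031,0.089,20],[-4.5,-3.7,-4.8,-0.028,0.031,0.089,20],[0,0,0,0,0,0,20],[0,0,0,0,0,0,20],[0,0,0,0,0,0,20]]]}}

```text
time: 9.22
tool_pos: [0.5166, -0.2596, 0.4116]
ee_rot: [-3.14, -0.61, 0.291]
wrist_force: [0.9, 0.4, -2.5]
width: 0.0298
finger_force: 30.0
```

```bash
sed -i 's/.1905\]/.186]/' goal.py
python3 - <<'E'
from goal import *
o=robot.get_obs();p,r=pose(o);print(p.round(4),np.round(o["joint_positions"],2),o["width"])
s=eyes.snapshot("scene");t=eyes.snapshot("top")
tip=p+r.apply(B-[.155,0,0])
for X in(tip,p+r.apply(B)): print("pred",X.round(4),proj(s,X).round(1),proj(t,X).round(1))
print("hole",hole.round(4),proj(s,hole).round(1),proj(t,hole).round(1))
for q in["push_bar_tip","push_bar","hole"]:
    for c in(s,t):
        for k in models.tip_of(c,q)[:1]:print(q,np.round(k["xy"],1),round(k["confidence"],2))
g=goal(.06);print("local delta mm",(r.inv().apply(g[0]-p)*1000).round(1),(r.inv()*g[1]).as_rotvec().round(3))
A=cv2.resize(s["color"][150:300,190:390],None,fx=4,fy=4)
cv2.imwrite("pics/s3.png",A[:,:,::-1])
E
```

```text
[ 0.5166 -0.2596  0.4116] [-0.69  0.02  1.48  0.52  1.31  0.54] 0.029796343435402606
pred [ 0.4969 -0.2651  0.1703] [[276.1 173.9]] [[286.6 226.8]]
pred [ 0.6186 -0.2286  0.2591] [[310.2 115.3]] [[262.2 149.9]]
hole [ 0.4522 -0.279   0.13  ] [[263.7 198.5]] [[295.1 252.2]]
push_bar_tip [280.5 173.6] 0.84
push_bar [309.1 115. ] 0.8
push_bar [260.  149.2] 0.59
hole [262.5 197.9] 0.62
local delta mm [-1.6  0.   6.1] [-0.001  0.001 -0.001]
```

View pics/s3.png

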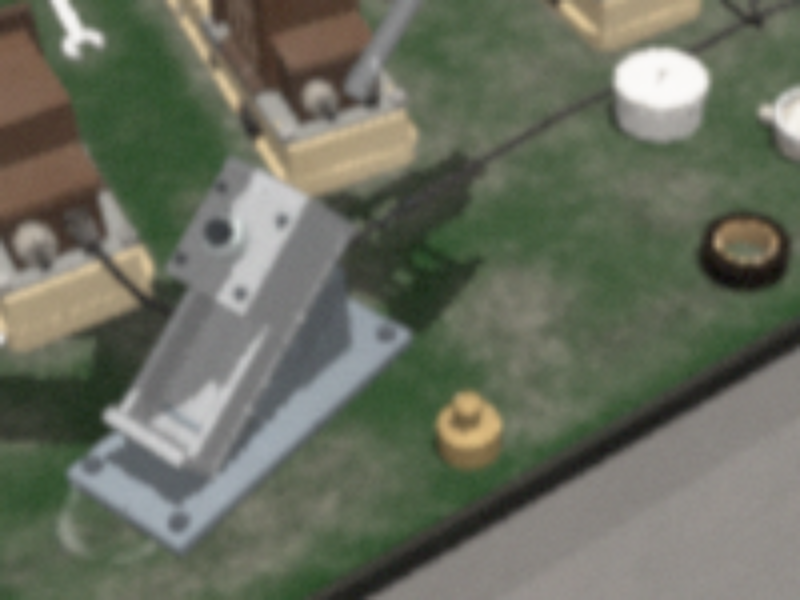

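Run:
```python
from goal import *
o=robot.get_obs();p,r=pose(o);s=eyes.snapshot("scene")
for nm,w in(("y+",[0,.05,0]),("z+",[0,0,.05])):
    X=p+r.apply(B+R.from_rotvec(w).apply([-.155,0,0]));print(nm,X.round(4),proj(s,X).round(1))
m=models.masks_of(s,"push_bar");print([(k["confidence"],np.round(k["xy"]),int(k["mask"].sum())) for k in m[:2]])
for y in range(120,176,6):
    xs=np.where(m[0]["mask"][y])[0]; print(y,(xs.min(),xs.max()) if len(xs) else None,end=' ')
for i in(0,.03,.06,.09,.115): print(proj(s,p+r.apply(B-[.155-i,0,0])).round(1))
A=cv2.resize(s["color"][90:190,245:345],None,fx=6,fy=6,interpolation=cv2.INTER_CUBIC)
cv2.imwrite("pics/s4.png",A[:,:,::-1])
```

```text
y+ [ 0.5013 -0.2637  0.1644] [[277.6 174.8]]
z+ [ 0.4948 -0.2576  0.1708] [[273.5 172.3]]
[(0.82, array([298., 135.]), 532)]
120 (np.int64(300), np.int64(312)) 126 (np.int64(298), np.int64(314)) 132 (np.int64(299), np.int64(311)) 138 (np.int64(296), np.int64(302)) 144 (np.int64(293), np.int64(298)) 150 (np.int64(289), np.int64(294)) 156 (np.int64(285), np.int64(291)) 162 (np.int64(282), np.int64(288)) 168 (np.int64(278), np.int64(284)) 174 (np.int64(278), np.int64(280)) [[276.1 173.7]]
[[282.8 162.2]]
[[289.4 150.8]]
[[296.  139.5]]
[[301.5 130.1]]
```

View pics/s4.png

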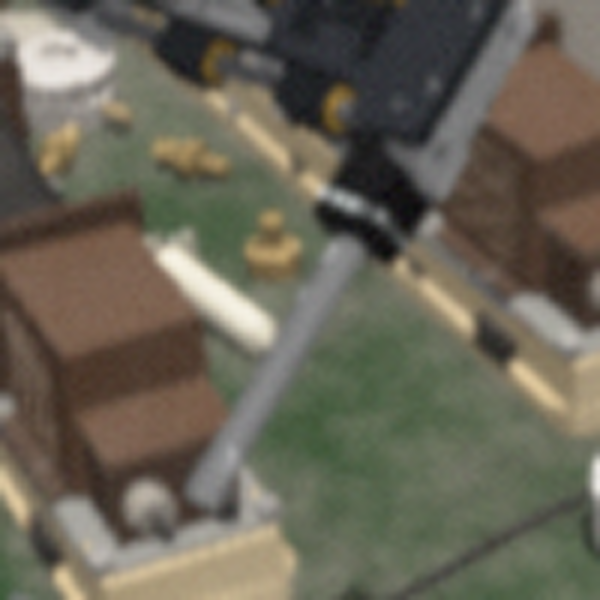

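Request:
{"op": "step_arm", "data": {"commands": [[[-8,-1,2,0,0,0,20],[-12,-1,2,0,0,0,20],[-12,0,0,0,0,0,20],[-10,0,0,0,0,0,20],[-6,0,0,0,0,0,20],[0,0,0,0,0,0,20],[0,0,0,0,0,0,20],[0,0,0,0,0,0,20]]]}}

```text
time: 10.72
tool_pos: [0.4806, -0.2681, 0.3816]
ee_rot: [-3.141, -0.612, 0.291]
wrist_force: [-1.0, 0.1, -2.8]
width: 0.0296
finger_force: 30.0
```

```bash
sed -i 's/^B=.*/B=np.array([.006,.002,.188])/' goal.py
python3 - <<'E'
from goal import *
o=robot.get_obs();p,r=pose(o);s=eyes.snapshot("scene");t=eyes.snapshot("top")
print((r.inv().apply(goal(.02)[0]-p)*1000).round(1),(r.inv()*G).as_rotvec().round(3))
for i in(0,.05,.1): 
    X=p+r.apply(B-[.155-i,0,0]);print(proj(s,X).round(1),proj(t,X).round(1))
for q in("push_bar_tip","hole"):
    for c in(s,t):
        for k in models.tip_of(c,q)[:1]:print(q,np.round(k["xy"],1),round(k["confidence"],2))
C=[cv2.resize(s["color"][130:230,220:320],None,fx=4,fy=4,interpolation=cv2.INTER_CUBIC),cv2.resize(t["color"][180:280,250:350],None,fx=4,fy=4,interpolation=cv2.INTER_CUBIC)]
cv2.imwrite("pics/c5.png",np.hstack(C)[:,:,::-1])
E
```

```text
[-0.1  0.2  0.7] [ 0.    -0.001 -0.001]
[[268.  190.6]] [[292.2 243.7]]
[[279.2 171.4]] [[285.  221.4]]
[[290.2 152.4]] [[277.6 197.9]]
push_bar_tip [265.2 195.2] 0.78
hole [259.3 198.7] 0.68
hole [342.7 144.5] 0.52
```

View pics/c5.png

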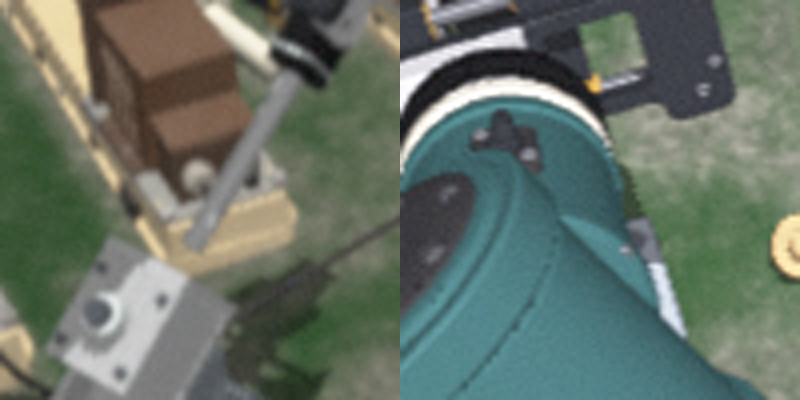

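The tip is at about (269,191), against a predicted (268,191), so the bar is lined up. I'm inserting slowly.

Request:
{"op": "step_arm", "data": {"commands": [[[-6,0,0.5,0,0,0,20],[-6,0,0,0,0,0,20],[-6,0,0,0,0,0,20],[-5,0,0,0,0,0,20],[-3,0,0,0,0,0,20],[0,0,0,0,0,0,20],[0,0,0,0,0,0,20]]]}}

```text
time: 11.9
tool_pos: [0.4602, -0.2742, 0.366]
ee_rot: [-3.14, -0.611, 0.291]
wrist_force: [-0.2, -0.7, -1.9]
width: 0.0299
finger_force: 30.0
```

No contact so far, so the tip is inside the hole. I'll creep on until it touches the prism.

Request:
{"op": "step_arm", "data": {"commands": [[[-2,0,0,0,0,0,20],[-2,0,0,0,0,0,20],[-2,0,0,0,0,0,20],[-2,0,0,0,0,0,20],[-1,0,0,0,0,0,20],[0,0,0,0,0,0,20]]]}}

```text
time: 12.65
tool_pos: [0.4557, -0.2754, 0.366]
ee_rot: [3.138, -0.626, 0.294]
wrist_force: [11.3, 4.4, 6.5]
width: 0.0297
finger_force: 30.0
```

Request:
{"op": "step_arm", "data": {"commands": [[[-2,0,0,0,0,0,20],[-2,0,0,0,0,0,20],[-2,0,0,0,0,0,20],[-2,0,0,0,0,0,20],[0,0,0,0,0,0,20]]]}}

```text
time: 13.28
tool_pos: [0.4498, -0.2774, 0.362]
ee_rot: [3.136, -0.627, 0.295]
wrist_force: [12.8, 4.2, 6.8]
width: 0.0296
finger_force: 30.0
```

Request:
{"op": "step_arm", "data": {"commands": [[[-4,0,0,0,0,0,20],[-4,0,0,0,0,0,20],[-4,0,0,0,0,0,20],[-4,0,0,0,0,0,20],[-4,0,0,0,0,0,20],[0,0,0,0,0,0,20]]]}}

```text
time: 14.02
tool_pos: [0.4339, -0.2824, 0.3501]
ee_rot: [3.135, -0.626, 0.295]
wrist_force: [12.2, 3.6, 5.9]
width: 0.0299
finger_force: 30.0
```

Run:
```python
from goal import *
o=robot.get_obs();p,r=pose(o);s=eyes.snapshot("scene")
print("d",(r.inv().apply(goal(0)[0]-p)*1000).round(1),(r.inv()*G).as_rotvec().round(3))
print("front pred",proj(s,p+r.apply(B-[.04,0,0])).round(1),"tray_mid",proj(s,S+Q.apply([-.024-.0,0,.071])).round(1))
for q in("push_bar","prism"):
    for k in models.tip_of(s,q)[:1]:print(q,np.round(k["xy"],1),round(k["confidence"],2))
print("origin pred",proj(s,p+r.apply(B)).round(1))
cv2.imwrite("pics/c6.png",cv2.resize(s["color"][130:280,200:330],None,fx=4,fy=4,interpolation=cv2.INTER_CUBIC)[:,:,::-1])
```

```text
d [37.9  0.1  3.5] [ 0.005 -0.015  0.001]
front pred [[281.4 167.6]] tray_mid [[240.5 238.6]]
push_bar [289.5 153.5] 0.78
prism [248.  224.7] 0.73
origin pred [[290.1 152.3]]
```

View pics/c6.png

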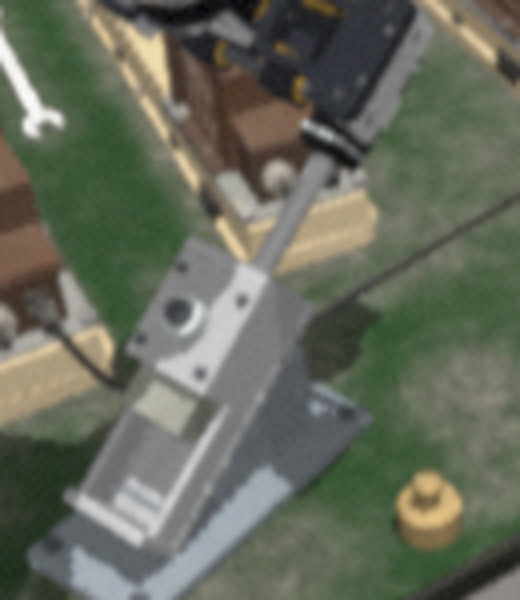

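The prism is coming out of the mouth, around crop pixel (168,408). I'm pushing on.

Request:
{"op": "step_arm", "data": {"commands": [[[-4,0,0,0,0,0,20],[-4,0,0,0,0,0,20],[-4,0,0,0,0,0,20],[-4,0,0,0,0,0,20],[-4,0,0,0,0,0,20],[-4,0,0,0,0,0,20],[-4,0,0,0,0,0,20],[-4,0,0,0,0,0,20],[-4,0,0,0,0,0,20],[-4,0,0,0,0,0,20],[-3,0,0,0,0,0,20],[0,0,0,0,0,0,20],[0,0,0,0,0,0,20]]]}}

```text
time: 15.8
tool_pos: [0.3972, -0.293, 0.3195]
ee_rot: [-3.139, -0.61, 0.29]
wrist_force: [0.5, -0.4, -2.2]
width: 0.0297
finger_force: 30.0
```

```bash
cat > chk.py <<'E'
from goal import *
o=robot.get_obs();p,r=pose(o);s=eyes.snapshot("scene");t=eyes.snapshot("top")
print("d",(r.inv().apply(goal(0)[0]-p)*1000).round(1),(r.inv()*G).as_rotvec().round(3))
for a in(30,50): print(a,"mm: exp",*(proj(c,S+Q.apply([0,0,.088])-up*(.08-a/1000)).round(1) for c in(s,t)))
for q in("prism","push_bar"):
    for c in(s,t):
        for k in models.tip_of(c,q)[:1]:print(q,np.round(k["xy"],1),round(k["confidence"],2))
print("origin pred",proj(s,p+r.apply(B)).round(1))
E
python3 chk.py
```

```text
d [86.8  0.3 -0.3] [-0.001  0.001 -0.002]
30 mm: exp [[235.7 246.7]] [[310.9 301.2]]
50 mm: exp [[240.3 238.8]] [[308.5 293.7]]
prism [234.1 246.9] 0.71
push_bar [274.1 175.1] 0.47
push_bar [283.9 224.8] 0.57
origin pred [[278.8 172.3]]
```

The prism is at the end stop. I'm withdrawing the bar along its axis.

Request:
{"op": "step_arm", "data": {"commands": [[[8,0,0,0,0,0,20],[14,0,0,0,0,0,20],[14,0,0,0,0,0,20],[14,0,0,0,0,0,20],[14,0,0,0,0,0,20],[14,0,0,0,0,0,20],[14,0,0,0,0,0,20],[14,0,0,0,0,0,20],[14,0,0,0,0,0,20],[14,0,0,0,0,0,20],[10,0,0,0,0,0,20],[8,0,0,0,0,0,20],[0,0,0,0,0,0,20],[0,0,0,0,0,0,20]]]}}

```text
time: 17.85
tool_pos: [0.5165, -0.2573, 0.4067]
ee_rot: [-3.139, -0.61, 0.29]
wrist_force: [-0.4, 0.1, -1.9]
width: 0.0297
finger_force: 30.0
```

```bash
python3 - <<'E'
from goal import *
o=robot.get_obs();st=pose(o);print(st[0].round(4),np.round(o["wrist_force"],1))
g=(np.array([.625,-.262,.36]),R.from_euler('xyz',[np.pi,0,1.765]));n=16
print([[*map(float,np.round(r[:3],1)),*map(float,np.round(r[3:],3))] for r in plan(st,g,n)])
E
python3 chk.py
```

```text
[ 0.5165 -0.2573  0.4067] [-0.4  0.1 -1.9]
[[3.6, 2.2, 6.1, 0.028, -0.031, -0.089], [3.5, 2.7, 5.9, 0.028, -0.031, -0.089], [3.5, 3.2, 5.7, 0.028, -0.031, -0.089], [3.3, 3.7, 5.5, 0.028, -0.031, -0.089], [3.2, 4.1, 5.3, 0.028, -0.031, -0.089], [2.9, 4.5, 5.1, 0.028, -0.031, -0.089], [2.7, 4.9, 4.8, 0.028, -0.031, -0.089], [2.4, 5.3, 4.6, 0.028, -0.031, -0.089], [2.0, 5.6, 4.4, 0.028, -0.031, -0.089], [1.6, 5.9, 4.2, 0.028, -0.031, -0.089], [1.2, 6.1, 4.0, 0.028, -0.031, -0.089], [0.8, 6.3, 3.8, 0.028, -0.031, -0.089], [0.4, 6.5, 3.6, 0.028, -0.031, -0.089], [-0.1, 6.6, 3.4, 0.028, -0.031, -0.089], [-0.6, 6.6, 3.2, 0.028, -0.031, -0.089], [-1.1, 6.6, 3.1, 0.028, -0.031, -0.089]]
d [-65.2   0.3  -0.2] [-0.001  0.001 -0.002]
30 mm: exp [[235.7 246.7]] [[310.9 301.2]]
50 mm: exp [[240.3 238.8]] [[308.5 293.7]]
prism [235.1 247.5] 0.78
prism [312.1 302.8] 0.51
push_bar [307.4 118.6] 0.66
push_bar [261.7 148.1] 0.93
origin pred [[312.  115.2]]
```

Request:
{"op": "step_arm", "data": {"commands": [[[3.6,2.2,6,0.028,-0.031,-0.089,20],[3.5,2.7,5.9,0.028,-0.031,-0.089,20],[3.5,3.2,5.7,0.028,-0.031,-0.089,20],[3.3,3.7,5.5,0.028,-0.031,-0.089,20],[3.2,4.1,5.3,0.028,-0.031,-0.089,20],[2.9,4.5,5.1,0.028,-0.031,-0.089,20],[2.7,4.9,4.8,0.028,-0.031,-0.089,20],[2.4,5.3,4.6,0.028,-0.031,-0.089,20],[2,5.6,4.4,0.028,-0.031,-0.089,20],[1.6,5.9,4.2,0.028,-0.031,-0.089,20],[1.2,6.1,4,0.028,-0.031,-0.089,20],[0.8,6.3,3.8,0.028,-0.031,-0.089,20],[0.4,6.5,3.6,0.028,-0.031,-0.089,20],[-0.1,6.6,3.4,0.028,-0.031,-0.089,20],[-0.6,6.6,3.2,0.028,-0.031,-0.089,20],[-1.1,6.6,3.1,0.028,-0.031,-0.089,20],[0,0,0,0,0,0,20],[0,0,0,0,0,0,20]]]}}

```text
time: 20.4
tool_pos: [0.6253, -0.262, 0.3605]
ee_rot: [3.141, -0.001, 1.763]
wrist_force: [0.1, -0.4, -2.0]
width: 0.0299
finger_force: 30.0
```

Request:
{"op": "step_arm", "data": {"commands": [[[0,0,20,0,0,0,20],[0,0,30,0,0,0,20],[0,0,30,0,0,0,20],[0,0,30,0,0,0,20],[0,0,20,0,0,0,20],[0,0,10,0,0,0,20],[0,0,5,0,0,0,20],[0,0,0,0,0,0,20],[0,0,0,0,0,0,20],[0,0,0,0,0,0,20]]]}}

```text
time: 21.65
tool_pos: [0.6256, -0.2621, 0.2165]
ee_rot: [3.14, 0.001, 1.765]
wrist_force: [-0.5, -0.5, -2.6]
width: 0.0301
finger_force: 30.0
```

Request:
{"op": "step_arm", "data": {"commands": [[[0,0,4,0,0,0,20],[0,0,3,0,0,0,20],[0,0,2,0,0,0,20],[0,0,2,0,0,0,20],[0,0,0,0,0,0,20],[0,0,0,0,0,0,20]]]}}

```text
time: 22.4
tool_pos: [0.6252, -0.2619, 0.2076]
ee_rot: [3.141, 0.001, 1.765]
wrist_force: [-3.6, 1.4, 9.1]
width: 0.0293
finger_force: 30.0
```

Request:
{"op": "step_arm", "data": {"commands": [[[0,0,1.5,0,0,0,20],[0,0,0,0,0,0,40],[0,0,0,0,0,0,60],[0,0,0,0,0,0,94],[0,0,0,0,0,0,94],[0,0,0,0,0,0,94],[0,0,0,0,0,0,94],[0,0,0,0,0,0,94],[0,0,-20,0,0,0,94],[0,0,-30,0,0,0,94],[0,0,-40,0,0,0,94],[0,0,-40,0,0,0,94],[0,0,0,0,0,0,94],[0,0,0,0,0,0,94]]]}}

```text
time: 24.15
tool_pos: [0.6251, -0.2619, 0.3332]
ee_rot: [3.141, 0.0, 1.765]
wrist_force: [0.0, 0.2, -0.4]
width: 0.0935
finger_force: 0.0
```

```bash
python3 chk.py
python3 - <<'E'
from h import *
o=robot.get_obs();print(o["width"],np.round(o["tool_pos"],3));s=eyes.snapshot("scene");w=eyes.snapshot("wrist")
for q in("push_bar","push_bar_tip"):
    for c in(s,w):
        for k in models.tip_of(c,q)[:1]:print(q,onz(c,k["xy"],.015,o).round(3),round(k["confidence"],2))
cv2.imwrite("pics/c7.png",cv2.resize(s["color"][130:290,190:400],None,fx=3,fy=3,interpolation=cv2.INTER_CUBIC)[:,:,::-1])
E
```

```text
d [  20.  -159.   -36.3] [-0.448  0.495  1.423]
30 mm: exp [[235.7 246.7]] [[310.9 301.2]]
50 mm: exp [[240.3 238.8]] [[308.5 293.7]]
prism [234.1 246.9] 0.75
prism [314.7 299. ] 0.66
push_bar [317.9 201. ] 0.78
origin pred [[320.3 160. ]]
0.09388364827570024 [ 0.625 -0.262  0.331]
push_bar [ 0.62  -0.264  0.015] 0.81
push_bar [ 0.627 -0.263  0.015] 0.7
push_bar_tip [ 0.656 -0.419  0.015] 0.74
push_bar_tip [ 0.66  -0.413  0.015] 0.83
```

View pics/c7.png

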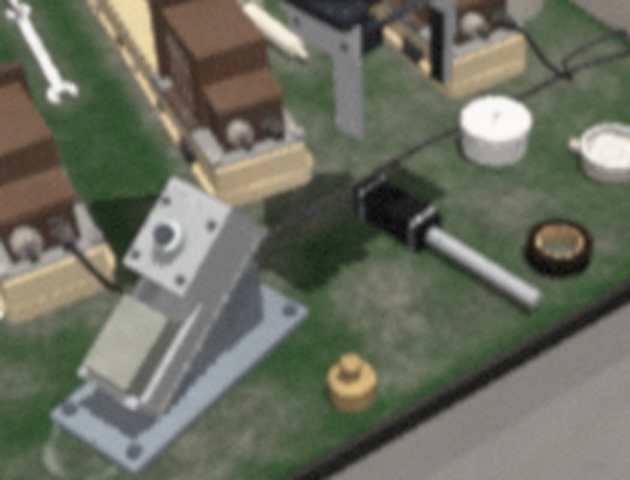

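The prism lies against the end stop, around crop pixel (128,345). The bar lies flat on the bench at (450,245), clear of the stand, and the bystanders haven't moved. I'm handing the job in.

```bash
python3 -c "
from bench import robot
print(robot.close_job())"
```

```text
the job is handed in; nothing more can be done
None
```

The job is handed in: the prism was pushed out of the mould and rests against the tray's end stop, the push bar lies flat on the bench clear of the stand, and the weight, tape and tin were left alone; I was not shown the judge's verdict.

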